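Change the specimen under the stereo microscope

ROBOT

A 7-joint arm with a two-finger parallel gripper is mounted at the origin on the work surface. World frame = base frame: x ahead of the robot, y to its left, z up, the work surface at z = 0. Lengths are in m, angles in degrees, forces in N, time in s.
With the tool pointing down it reaches from about 0.375 to 0.925 m from the base axis. Payload 3.1 kg.
Tool frame: the origin (TCP) lies midway between the tips of the shut fingers; the grasp point (between the pads) lies arm.tcp_to_grasp behind it (arm.tcp_to_grasp is the distance from the TCP to the grasp point, in m); z points along the fingers, y is the line along which they close (so a half turn about z gives the same grasp; the last joint's range is limited). The gripper opens to 85 mm and grips with 20 to 120 N. Pads are 22 mm wide; open, the fingers measure 114 mm over their backs; the gripper's body (76 mm by 85 mm) begins 54 mm behind the grasp point. The pads swing forward as they close: fully open they stand 13 mm farther back than shut.
Start: joints at [-81.922, 21.939, 2.515, 91.553, -1.026, 66.532, -2.859], TCP at [0.154, 0.632, 0.231] pointing down, gripper open.
Joint ranges: [-149.38, 149.38], [-23.57, 123.04], [-84.95, 90], [0, 143.3], [-89.99, 269.99], [3.08, 112.72], [-163.45, 163.45]. Speed limits (degrees/s): [159.86, 159.86, 180, 180, 180, 180, 180].

INTERFACE

Orientations are given as a 3x3 rotation matrix whose columns are the frame's x, y, z axes.
In Python, from plant import arm, vision, job, spotter gives the robot as it stands.
- The arm moves only by the shell command python3 -m handwheel 'ROWS' [OPENING]. ROWS is JSON, a list of rows, each an object of numbers: "x", "y", "z": the shift along the tool's x, y, z as a fraction of full scale; "ax", "ay", "az": the turn, a rotation vector about the tool's x, y, z as a fraction of full scale. A call has 1 to 8 rows; each row is the pose to reach, as a shift and turn from the pose commanded when the call began, along the tool's axes at that moment; what a row does not reach only later rows make up. Full scale, the value 1, is 1000 mm for a shift and 90 degrees for a turn. A row lasts 1/10 s, in which the tool goes at most 50 mm and 8.59 degrees, less where a joint would pass 70% of its speed; a pose out of reach is approached as far as the arm can. A call with a number of a shift or a turn outside -1 to 1 is refused whole. A call with a gripper value outside its range is refused whole. OPENING is the closure, from 0 (fully open) to 1 (shut), set as the call begins (- or left out, the last holds). The fingers move at their own pace and stop on an object; the grip force is fixed at half the most. Time passes only in rows, so rows that repeat a pose let the fingers close. It gives the time, the measured TCP pose, the force, the opening and the grip force at its end, in the units of the state.
- arm.get_state(): the state, without advancing time (a new reading comes with each control period).
- vision.read_camera(name): name is "scene" or "top"; returns a dict with "pixels" (384x512x3 uint8, red, green, blue), "z_map" (384x512 float32, m along the optical axis (not along the pixel's ray), 0 where there is no reading), "intrinsics" (3x3 intrinsics, pixels), "dist" ([k1, k2, p1, p2, k3] as OpenCV has them; the pictures are not rectified), "rvec" (rotation vector, rad) and "tvec" (3), from world to camera coordinates, as OpenCV has them. Camera axes: x right, y down, z forward; pixel columns grow to the right and rows downward; lengths in m; the calibration is good to about 2 mm. A picture is of the moment at which its call begins.
- job.finish_job(): hands the job in; it is judged then, once.
Trained networks look in a picture, given as the dict that the camera call returned (one of the last four; its "shot" number tells which), for a name from the list of things; names that differ only in an ending like _2 or _b are one class to them, and where a whole thing is asked for, a point or a joint stands for the part that bears it (a point fixed in the world has none). Each returns a list of dicts, best first, with "conf" (0 to 1); they miss things now and then, are a little off and sometimes report something else, mostly with a low value. They report only what shows in the picture. A call takes as long as a camera call.
- spotter.silhouettes(target, picture): "mask" (384x512 bool, what is visible of it) and "extent" ([left, top, right, bottom] in pixels, round what is visible of it).
The state is a dict: "t": time; "joint_positions": joint angles; "joint_velocities": joint speeds; "joint_efforts": joint torques, N m; "eef_pos": TCP position; "orientation": TCP orientation; "wrist_force": force on the tool from outside, world axes, zero at the start; "moment": the same for the moment, N m; "opening": finger opening in m; "grip_force": force on a finger pad.
Only numpy, scipy, OpenCV 4.12 (cv2) and the standard library are available. Lean on these libraries where they do the work, as an engineer would, in place of code of your own. Each camera call takes 0.05 s, during which the arm holds its last target. There are 200 camera calls.

TASK

Change the specimen under the stereo microscope: first clear the amber jar out of the way on to the middle of the cork coaster, then slide the carrier with the red rock out from under the head and park it flat and lengthwise in the middle of the blue mat, and finally slide the carrier with the green crystals into the channel, specimen end first, fully home against the stop, and let go. Do not knock the microscope's head, do not tip the jar or the carriers, and leave the bottle, beaker and box where they stand.

Things in the scene. Friction and masses are not known exactly. Their poses are not given: they have to be found in the camera images.
- scope: Base of the stereo microscope, fixed: white slab from x = -100 to +170 mm, y = -85 to +85 mm about the origin, 25 mm high; its upper face is the stage. A carrier goes in along its +x, from the mouth at the -x side. A 32 mm steel post stands at x = +135 mm, in the middle. Origin: on the bench, straight below seat; z up.
- seat (a point): Stage surface, mid-channel: where the origin of a carrier that is fully home lies; axes as scope. The channel's aluminium guide rails are 10 mm high, 66 mm apart from x = -30 to +75 mm from here, flared to about 80 mm at x = -50 mm. A dark steel stop, 14 mm high, has its face at x = +75 mm, and meets the front of a carrier that is home.
- scope_head: Head, fixed over the stage; origin and axes as scope. Black ring light, 90 mm diameter, axis at x = +30 mm, underside 98 mm above the bench. Grey nose above it. White housing from x = -70 to +100 mm, 92 mm wide, 170 to 245 mm above the bench: it overhangs the fin of a carrier that is home, so the tool must lean back 30 to 45 degrees towards the mouth. Eyepieces at +x, up to 320 mm.
- carrier_red: Carrier: aluminium plate 150 (x) x 60 (y) x 10 mm, a lump of reddish rock cemented on it, centred 30 mm ahead (+x) of the origin, up to 56 mm wide, its top 50 mm above the underside; black upright fin at the rear (-x). Origin: centre of the underside; z up, x from fin to specimen. 0.2 to 0.35 kg, nose-heavy: grip it with 60 N. Starts in the channel, up to 12 mm short of home.
- carrier_green: Carrier: aluminium plate 150 (x) x 60 (y) x 10 mm, a grey stone with green crystals cemented on it, centred 30 mm ahead (+x) of the origin, up to 56 mm wide, its top 53 mm above the underside; black upright fin at the rear (-x). Origin: centre of the underside; z up, x from fin to specimen. 0.2 to 0.35 kg, nose-heavy: grip it with 60 N. Starts on the bench.
- jar: Amber glass jar with a black cap, 48 mm diameter, 85 mm high, upright, loose, 0.15 to 0.25 kg. Stands on the bench before the microscope's mouth, in the way of the carriers and of the tool. Origin: centre of its underside.
- coaster: Round cork coaster, 96 mm diameter, 4 mm thick, fixed on the bench. Origin: centre of its underside.
- mat: Blue mat 200 (x) x 100 (y) x 3 mm fixed on the bench. Origin: centre of its underside; x lengthwise. The carrier may point either way along it.
- wash_bottle: White bottle with a red cap, 64 mm diameter, 180 mm high, loose; origin at the centre of its underside. Bystander.
- beaker: Glass beaker, 76 mm diameter, 95 mm high, loose; origin at the centre of its underside. Bystander.
- slide_box: Green plastic box 110 (x) x 75 (y) x 40 mm, loose; origin at the centre of its underside. Bystander.
- green_fin (a point): Middle of the top of the black handle fin of the green-crystal carrier, at x = -58, y = 0, z = +61 mm from the carrier's origin; axes as the carrier. The fin is 30 mm long in x, 14 mm thick in y, and stands 51 mm above the plate's upper face. To be gripped across its thickness.
- red_fin (a point): Middle of the top of the black handle fin of the red-rock carrier, at x = -58, y = 0, z = +61 mm from the carrier's origin; axes as the carrier. The fin is 30 mm long in x, 14 mm thick in y, and stands 51 mm above the plate's upper face. To be gripped across its thickness.

How it is judged (in metres and radians):
On the way, in this order (a step that is already met when the one before it is completed fails the run):
1. the jar stands on the coaster and is let go (horizontal distance between jar and coaster below 0.024 m and z of jar in the frame of coaster below 0.008 m and angle between jar's own z axis and vertical below 0.08 rad and linear speed of jar below 0.02 m/s and contact force between the fingers and jar below 0.1 N), for 0.2 s.
2. the red-rock carrier is parked on the blue mat and let go (x of carrier_red in the frame of mat between -0.03 and 0.03 m and y of carrier_red in the frame of mat between -0.025 and 0.025 m and z of carrier_red in the frame of mat below 0.008 m and angle between the x axis of carrier_red and the x axis of mat, either way round below 0.2 rad and angle between carrier_red's own z axis and vertical below 0.06 rad and linear speed of carrier_red below 0.02 m/s and contact force between the fingers and carrier_red below 0.1 N), for 0.2 s.
At the end, for the whole second after the job is handed in: Jar upright within 24 mm of the coaster's centre; red-rock carrier flat on the mat, within 30 mm along, 25 mm across of its centre, 0.2 rad of lengthwise; green-crystal carrier flat in the channel, specimen first, within 6 mm of the seat both ways and 0.08 rad; all let go, at rest (all of step 1 and all of step 2 and x of carrier_green in the frame of seat between -0.006 and 0.006 m and y of carrier_green in the frame of seat between -0.006 and 0.006 m and z of carrier_green in the frame of seat below 0.004 m and angle between the x axis of carrier_green and the x axis of scope, either way round below 0.08 rad and angle between carrier_green's own z axis and vertical below 0.05 rad and linear speed of carrier_green below 0.02 m/s and x of green_fin in the frame of seat below -0.04 m); the robot touches nothing.
It fails at once if the microscope's head is pressed with more than 10 N (contact force between scope_head and anything else above 10 N).
It fails at once if the jar is tipped more than 0.4 rad (angle between jar's own z axis and vertical above 0.4 rad).
It fails at once if a carrier is tipped more than 0.5 rad (angle between any of carrier_red, carrier_green's own z axis and vertical above 0.5 rad).
It fails at once if the bottle, beaker or box is moved more than 20 mm or toppled (distance of any of wash_bottle, beaker, slide_box from where it was at the start of the episode above 0.02 m or angle between any of wash_bottle, beaker, slide_box's own z axis and vertical above 0.3 rad).
It also fails if it takes over 72 s, if anything falls off the work surface, if the arm or the gripper's body presses on something with over 40 N, if the wrist force passes 120 N, or if a joint passes its speed limit or range.

## Working session

There is one attempt and no reset: what is moved stays moved. The work goes in short steps, Python scripts to look and compute and a shell command to move; the robot and the scene stay as the last step left them, time stands still between calls to the robot, and variables do not carry over. Pictures are saved under pics/ and viewed, at most 10 in all, crops included, and the job is handed in when it is done.

```bash
ls; mkdir -p pics; cat > h.py <<'E'
import numpy as np, cv2
from plant import arm, vision, job, spotter
def pts(p, mask=None):
    d=p["z_map"]; m=(d>0) if mask is None else (mask&(d>0))
    v,u=np.nonzero(m); 
    n=cv2.undistortPoints(np.stack([u,v],1).astype(np.float64)[:,None],p["intrinsics"],np.array(p["dist"]))[:,0]
    z=d[v,u]; c=np.c_[n*z[:,None],z]
    R=cv2.Rodrigues(np.array(p["rvec"],float))[0]
    return (c-np.array(p["tvec"]).ravel())@R
E
python3 - <<'E'
from h import *
s=arm.get_state(); print(s["t"],s["eef_pos"],s["orientation"],s["opening"],arm.tcp_to_grasp)
ims=[]
for c in ["top","scene"]:
    p=vision.read_camera(c); ims.append(p["pixels"][:,:,::-1])
    R=cv2.Rodrigues(np.array(p["rvec"],float))[0]; print(c,"cam at",(-R.T@np.array(p["tvec"]).ravel()).round(3), "fwd",R[2].round(2))
    for n in "scope scope_head carrier_red carrier_green jar coaster mat wash_bottle beaker slide_box".split():
        for r in spotter.silhouettes(n,p)[:2]:
            if r["conf"]<.3: continue
            P=pts(p,r["mask"])
            if len(P)<5: print(n,"few");continue
            print(n,round(r["conf"],2),np.array(r["extent"]).round(),"med",np.median(P,0).round(3),"lo",np.percentile(P,2,axis=0).round(3),"hi",np.percentile(P,98,axis=0).round(3))
    cv2.imwrite(f"pics/{c}0.png",ims[-1])
E
```

```text
pics
0.0 [0.15350974 0.63063957 0.22987782] [[-9.71636573e-01  2.36478567e-01 -5.07470979e-04]
 [ 2.36479080e-01  9.71633105e-01 -2.59872312e-03]
 [-1.21466715e-04 -2.64502069e-03 -9.99996495e-01]] 0.08552606118532757 0.0187
top cam at [ 0.353 -0.083  1.527] fwd [ 0.14  0.01 -0.99]
scope 0.96 [102. 142. 205. 213.] med [0.597 0.235 0.243] lo [0.524 0.109 0.019] hi [0.671 0.357 0.317]
scope_head 0.68 [100. 141. 185. 192.] med [0.61  0.241 0.247] lo [0.557 0.132 0.185] hi [0.672 0.334 0.317]
carrier_red 0.74 [183. 176. 197. 192.] med [0.592 0.138 0.039] lo [0.572 0.12  0.029] hi [0.624 0.159 0.09 ]
carrier_red 0.51 [213. 184. 229. 198.] med [0.575 0.028 0.085] lo [0.556 0.009 0.041] hi [0.596 0.048 0.094]
carrier_green 0.69 [274. 221. 316. 247.] med [ 0.43  -0.221  0.013] lo [ 0.396 -0.292  0.002] hi [ 0.468 -0.153  0.062]
carrier_green 0.65 [102. 142. 186. 190.] med [0.61  0.242 0.247] lo [0.558 0.132 0.123] hi [0.675 0.336 0.317]
jar 0.43 [214. 183. 227. 200.] med [0.575 0.028 0.084] lo [0.555 0.008 0.001] hi [0.601 0.056 0.092]
coaster 0.63 [124. 228. 152. 254.] med [0.415 0.32  0.00
[... 1185 characters left out ...]
7  0.   ] hi [ 0.475 -0.156  0.058]
jar 0.74 [280. 183. 296. 210.] med [0.593 0.029 0.08 ] lo [0.564 0.008 0.023] hi [0.603 0.047 0.088]
mat 0.68 [178. 210. 241. 234.] med [ 0.598 -0.235  0.002] lo [ 0.555 -0.323 -0.003] hi [ 0.66  -0.132  0.007]
wash_bottle 0.63 [275. 202. 296. 254.] med [ 0.77  -0.017  0.095] lo [ 0.743 -0.043  0.009] hi [0.782 0.012 0.18 ]
beaker 0.93 [198. 219. 224. 258.] med [ 0.754 -0.225  0.062] lo [ 0.7   -0.259  0.001] hi [ 0.773 -0.192  0.095]
beaker 0.49 [275. 201. 297. 255.] med [ 0.769 -0.017  0.095] lo [ 0.742 -0.043  0.008] hi [0.782 0.016 0.18 ]
slide_box 0.92 [122. 203. 156. 234.] med [ 0.61  -0.449  0.038] lo [ 0.548 -0.495  0.009] hi [ 0.654 -0.404  0.043]
```

```bash
python3 - <<'E'
from h import *
a=cv2.imread("pics/top0.png")[110:270,90:390]; b=cv2.imread("pics/scene0.png")[110:265,110:420]
a=cv2.resize(a,(600,320),interpolation=2); b=cv2.resize(b,(600,300),interpolation=2)
cv2.imwrite("pics/m0.png",np.vstack([a,b])[:600])
def rect(P):
    (c,s,an)=cv2.minAreaRect((P[:,:2]*1000).astype(np.float32)); return np.round(c,1),np.round(s,1),round(an,1)
for c in ["top","scene"]:
    p=vision.read_camera(c); P=pts(p); x,y,z=P.T
    def box(n,x0,x1,y0,y1,z0,z1):
        m=(x>x0)&(x<x1)&(y>y0)&(y<y1)&(z>z0)&(z<z1); Q=P[m]
        if len(Q)>4: print(c,n,len(Q),Q.mean(0).round(4),rect(Q), "top",np.percentile(Q[:,2],90).round(4))
    box("slab",.45,.78,.08,.45,.017,.030)
    box("housing",.45,.78,.08,.45,.235,.255)
    box("redfin",.54,.66,.10,.2,.075,.10)
    box("greenfin",.36,.52,-.35,-.1,.054,.075)
    box("greenstone",.36,.52,-.35,-.1,.022,.05)
    box("greenplate",.36,.52,-.35,-.1,.007,.015)
    box("jar",.54,.64,0,.075,.07,.095)
    if c=="top":
        hsv=cv2.cvtColor(p["pixels"],cv2.COLOR_RGB2HSV)
    for n in ["mat","coaster","carrier_green"]:
        r=spotter.silhouettes(n,p)
        if r and r[0]["conf"]>.5: print(c,n,rect(pts(p,r[0]["mask"])))
E
```

```text
top slab 1293 [0.577  0.216  0.0251] (array([616.5, 235.5]), array([270.7, 170.2]), 77.6) top 0.0286
top housing 1511 [0.6094 0.2085 0.2456] (array([615.1, 229.7]), array([198. ,  92.3]), 77.7) top 0.2498
top redfin 40 [0.5949 0.1359 0.0861] (array([595.7, 136.7]), array([28.9, 13.7]), 77.2) top 0.0907
top greenfin 38 [ 0.4183 -0.2784  0.0618] (array([ 419.4, -245.9]), array([96.9, 13.4]), 87.3) top 0.0664
top greenstone 196 [ 0.4369 -0.1982  0.0328] (array([ 430.5, -230.7]), array([127. ,  43.2]), 78.6) top 0.0458
top greenplate 457 [ 0.4319 -0.2328  0.0104] (array([ 440.7, -224.1]), array([158.8, 248.2]), 1.1) top 0.0134
top jar 129 [0.5788 0.0296 0.0862] (array([580. ,  28.7]), array([42.1, 39.8]), 3.1) top 0.0908
top mat (array([ 603.5, -227.6]), array([201.3, 101. ]), 82.2)
top coaster (array([416.2, 318.7]), array([94.1, 93.7]), 29.6)
top carrier_green (array([ 431.2, -224.1]), array([148.7,  60.2]), 76.1)
scene slab 1637 [0.6492 0.2308 0.0245] (array([620.1, 235.8]), array([268.9, 175.7]), 77.6) top 0.0278
scene housing 1080 [0.6244 0.2155 0.244 ] (array([620.6, 240.7]), array([222.1,  96.6]), 77.4) top 0.248
scene redfin 43 [0.6011 0.1368 0.0836] (array([611.8, 160.6]), array([84.6, 18.7]), 63.7) top 0.0885
scene greenfin 33 [ 0.4228 -0.2839  0.0589] (array([ 419.5, -283.1]), array([27.4, 22.7]), 88.8) top 0.063
scene greenstone 211 [ 0.4397 -0.2205  0.0335] (array([ 434. , -232.8]), array([132.5,  46.1]), 79.2) top 0.0458
scene greenplate 256 [ 0.442  -0.2301  0.0101] (array([ 437.1, -226.2]), array([149.6,  67.1]), 74.5) top 0.0127
scene jar 132 [0.5857 0.0281 0.0825] (array([582.3,  28.5]), array([44.6, 42.6]), 20.1) top 0.087
scene mat (array([ 650.1, -234.6]), array([201.6, 191.9]), 84.1)
scene carrier_green (array([ 410.9, -227.5]), array([167.8, 116. ]), 73.3)
```

View pics/m0.png

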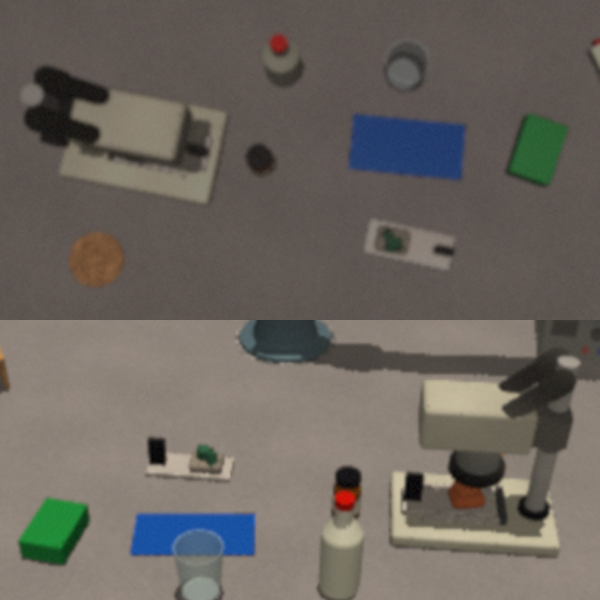

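```bash
cat >> h.py <<'E'
from scipy.spatial.transform import Rotation as Ro
def lean(yaw,deg):   # carrier-grasp orientation: y across, tool leaning back
    a,b=np.radians([yaw,deg]); sx=np.array([np.cos(a),np.sin(a),0]); sy=np.array([-sx[1],sx[0],0]); zh=np.array([0,0,1.])
    z=np.sin(b)*sx-np.cos(b)*zh; return sx,sy,z
def go(points,R=None,start=None):
    "points: TCP world targets; prints successive tool-frame shifts (and turn for the first)"
    s=arm.get_state(); p=np.array(s["eef_pos"]); R0=np.array(s["orientation"])
    if start is not None: p,R0=start
    for q in points:
        print("shift",(R0.T@(np.array(q)-p)).round(4),"|",round(np.linalg.norm(np.array(q)-p),3), end=" ")
        if R is not None: rv=Ro.from_matrix(R0.T@R).as_rotvec(degrees=True)/90; print("turn",rv.round(4),np.linalg.norm(rv*90).round(1)); R0=R; R=None
        else: print()
        p=np.array(q)
E
python3 - <<'E'
from h import *
print([d for d in dir(arm) if d[0]!="_"])
go([(.42,.05,.23),(.581,.0287,.2),(.581,.0287,.04),(.581,.0287,.12),(.42,.1,.12),(.416,.319,.12),(.416,.319,.046)])
E
```

```text
['MotionError', 'get_state', 'tcp_to_grasp']
shift [-0.3963 -0.5021  0.0013] | 0.64 
shift [-0.1615  0.0174  0.03  ] | 0.165 
shift [-0.   -0.    0.16] | 0.16 
shift [ 0.    0.   -0.08] | 0.08 
shift [0.1733 0.0312 0.    ] | 0.176 
shift [0.0557 0.2118 0.    ] | 0.219 
shift [-0.    -0.     0.074] | 0.074
```

```bash
python3 -m handwheel '[{"x":-0.198,"y":-0.251},{"x":-0.198,"y":-0.251},{"x":-0.198,"y":-0.251},{"x":-0.198,"y":-0.251},{"x":-0.198,"y":-0.251},{"x":-0.198,"y":-0.251},{"x":-0.198,"y":-0.251},{"x":-0.198,"y":-0.251}]' 0
python3 -m handwheel '[{"x":-0.198,"y":-0.251},{"x":-0.198,"y":-0.251},{"x":-0.198,"y":-0.251},{"x":-0.198,"y":-0.251},{"x":-0.198,"y":-0.251},{"x":-0.198,"y":-0.251},{"x":-0.198,"y":-0.251},{"x":-0.198,"y":-0.251}]'
python3 -m handwheel '[{"x":-0.161,"y":0.017,"z":0.03},{"x":-0.161,"y":0.017,"z":0.03},{"x":-0.161,"y":0.017,"z":0.03},{"x":-0.161,"y":0.017,"z":0.03},{"x":-0.161,"y":0.017,"z":0.03},{"x":-0.161,"y":0.017,"z":0.03}]'
python3 -c "
from h import *
go([(.581,.0287,.04)])"
```

```text
shift [-0.5577 -0.4847  0.1912] | 0.763 invalid input at $[0]: expected keys x, y, z, ax, ay, az
invalid input at $[0]: expected keys x, y, z, ax, ay, az
invalid input at $[0]: expected keys x, y, z, ax, ay, az
```

```bash
python3 -m handwheel '[{"x":-0.198,"y":-0.251,"z":0,"ax":0,"ay":0,"az":0},{"x":-0.198,"y":-0.251,"z":0,"ax":0,"ay":0,"az":0},{"x":-0.198,"y":-0.251,"z":0,"ax":0,"ay":0,"az":0},{"x":-0.198,"y":-0.251,"z":0,"ax":0,"ay":0,"az":0},{"x":-0.198,"y":-0.251,"z":0,"ax":0,"ay":0,"az":0},{"x":-0.198,"y":-0.251,"z":0,"ax":0,"ay":0,"az":0},{"x":-0.198,"y":-0.251,"z":0,"ax":0,"ay":0,"az":0},{"x":-0.198,"y":-0.251,"z":0,"ax":0,"ay":0,"az":0}]' 0
python3 -m handwheel '[{"x":-0.198,"y":-0.251,"z":0,"ax":0,"ay":0,"az":0},{"x":-0.198,"y":-0.251,"z":0,"ax":0,"ay":0,"az":0},{"x":-0.198,"y":-0.251,"z":0,"ax":0,"ay":0,"az":0},{"x":-0.198,"y":-0.251,"z":0,"ax":0,"ay":0,"az":0},{"x":-0.198,"y":-0.251,"z":0,"ax":0,"ay":0,"az":0},{"x":-0.198,"y":-0.251,"z":0,"ax":0,"ay":0,"az":0},{"x":-0.198,"y":-0.251,"z":0,"ax":0,"ay":0,"az":0}]'
python3 -c "
from h import *
go([(.581,.0287,.2),(.581,.0287,.04)])"
```

```text
t: 2.3
eef_pos: [0.2888, 0.3372, 0.2314]
orientation: [[-0.97, 0.244, -0.0], [0.244, 0.97, -0.0], [-0.0, -0.0, -1.0]]
wrist_force: [0.4, 0.8, -0.4]
opening: 0.0855
grip_force: 0.0
t: 3.0
eef_pos: [0.422, 0.0467, 0.2322]
orientation: [[-0.97, 0.242, 0.003], [0.242, 0.97, -0.0], [-0.003, 0.001, -1.0]]
wrist_force: [0.3, 1.1, 0.2]
opening: 0.0858
grip_force: 0.0
shift [-0.1585  0.021   0.0327] | 0.163 
shift [ 4.0e-04 -1.0e-04  1.6e-01] | 0.16
```

```bash
python3 -m handwheel '[{"x":-0.158,"y":0.021,"z":0.032,"ax":0,"ay":0,"az":0},{"x":-0.158,"y":0.021,"z":0.032,"ax":0,"ay":0,"az":0},{"x":-0.158,"y":0.021,"z":0.032,"ax":0,"ay":0,"az":0},{"x":-0.158,"y":0.021,"z":0.032,"ax":0,"ay":0,"az":0},{"x":-0.158,"y":0.021,"z":0.032,"ax":0,"ay":0,"az":0},{"x":-0.158,"y":0.021,"z":0.032,"ax":0,"ay":0,"az":0}]'
python3 -m handwheel '[{"x":0,"y":0,"z":0.04,"ax":0,"ay":0,"az":0},{"x":0,"y":0,"z":0.08,"ax":0,"ay":0,"az":0},{"x":0,"y":0,"z":0.12,"ax":0,"ay":0,"az":0},{"x":0,"y":0,"z":0.16,"ax":0,"ay":0,"az":0},{"x":0,"y":0,"z":0.16,"ax":0,"ay":0,"az":0},{"x":0,"y":0,"z":0.16,"ax":0,"ay":0,"az":0}]'
python3 -m handwheel '[{"x":0,"y":0,"z":0,"ax":0,"ay":0,"az":0},{"x":0,"y":0,"z":0,"ax":0,"ay":0,"az":0},{"x":0,"y":0,"z":0,"ax":0,"ay":0,"az":0},{"x":0,"y":0,"z":0,"ax":0,"ay":0,"az":0},{"x":0,"y":0,"z":0,"ax":0,"ay":0,"az":0},{"x":0,"y":0,"z":0,"ax":0,"ay":0,"az":0},{"x":0,"y":0,"z":0,"ax":0,"ay":0,"az":0}]' 1
python3 -c "
from h import *
p=arm.get_state()['eef_pos'];x,y,z=p
go([(x,y,z+.06),(.42,.1,z+.06),(.416,.319,z+.06),(.416,.319,z+.006)])"
```

```text
t: 3.6
eef_pos: [0.5775, 0.0341, 0.1991]
orientation: [[-0.972, 0.235, -0.001], [0.235, 0.972, 0.0], [0.001, -0.0, -1.0]]
wrist_force: [-0.4, 0.1, 0.2]
opening: 0.0855
grip_force: 0.0
t: 4.2
eef_pos: [0.5774, 0.0339, 0.0404]
orientation: [[-0.972, 0.236, -0.0], [0.236, 0.972, 0.001], [0.001, 0.001, -1.0]]
wrist_force: [0.1, 0.1, 0.7]
opening: 0.0852
grip_force: 0.0
t: 4.9
eef_pos: [0.5802, 0.0324, 0.0421]
orientation: [[-0.971, 0.237, 0.004], [0.237, 0.971, 0.001], [-0.003, 0.001, -1.0]]
wrist_force: [-3.0, -1.2, 8.0]
opening: 0.0456
grip_force: 59.2
shift [-0.0002  0.0001 -0.06  ] | 0.06 
shift [ 0.1717  0.0276 -0.0005] | 0.174 
shift [5.590e-02 2.118e-01 1.000e-04] | 0.219 
shift [ 0.0002 -0.0001  0.054 ] | 0.054
```

```bash
python3 -m handwheel '[{"x":0,"y":0,"z":-0.03,"ax":0,"ay":0,"az":0},{"x":0,"y":0,"z":-0.06,"ax":0,"ay":0,"az":0},{"x":0.043,"y":0.007,"z":-0.06,"ax":0,"ay":0,"az":0},{"x":0.086,"y":0.014,"z":-0.06,"ax":0,"ay":0,"az":0},{"x":0.129,"y":0.021,"z":-0.06,"ax":0,"ay":0,"az":0},{"x":0.172,"y":0.028,"z":-0.06,"ax":0,"ay":0,"az":0},{"x":0.182,"y":0.07,"z":-0.06,"ax":0,"ay":0,"az":0},{"x":0.192,"y":0.108,"z":-0.06,"ax":0,"ay":0,"az":0}]'
python3 -m handwheel '[{"x":0.01,"y":0.04,"z":0,"ax":0,"ay":0,"az":0},{"x":0.02,"y":0.08,"z":0,"ax":0,"ay":0,"az":0},{"x":0.03,"y":0.11,"z":0,"ax":0,"ay":0,"az":0},{"x":0.036,"y":0.132,"z":0,"ax":0,"ay":0,"az":0},{"x":0.036,"y":0.132,"z":0,"ax":0,"ay":0,"az":0},{"x":0.036,"y":0.132,"z":0,"ax":0,"ay":0,"az":0}]'
python3 -c "
from h import *
p=arm.get_state()['eef_pos'];x,y,z=p
go([(.416,.319,z),(.416,.319,.046)])"
```

```text
t: 5.7
eef_pos: [0.4143, 0.1837, 0.099]
orientation: [[-0.971, 0.238, -0.002], [0.238, 0.971, 0.002], [0.003, 0.001, -1.0]]
wrist_force: [2.5, 0.5, -1.9]
opening: 0.0459
grip_force: 61.9
t: 6.3
eef_pos: [0.4132, 0.3204, 0.0994]
orientation: [[-0.972, 0.235, -0.0], [0.235, 0.972, -0.0], [0.0, -0.0, -1.0]]
wrist_force: [0.2, -0.7, -2.2]
opening: 0.0459
grip_force: 61.9
shift [-0.003  -0.0007  0.    ] | 0.003 
shift [-0.      0.      0.0534] | 0.053
```

```bash
python3 -m handwheel '[{"x":-0.002,"y":0,"z":0.025,"ax":0,"ay":0,"az":0},{"x":-0.002,"y":0,"z":0.04,"ax":0,"ay":0,"az":0},{"x":-0.002,"y":0,"z":0.048,"ax":0,"ay":0,"az":0},{"x":-0.002,"y":0,"z":0.054,"ax":0,"ay":0,"az":0},{"x":-0.002,"y":0,"z":0.054,"ax":0,"ay":0,"az":0}]'
python3 -m handwheel '[{"x":0,"y":0,"z":0,"ax":0,"ay":0,"az":0},{"x":0,"y":0,"z":0,"ax":0,"ay":0,"az":0},{"x":0,"y":0,"z":0,"ax":0,"ay":0,"az":0},{"x":0,"y":0,"z":0,"ax":0,"ay":0,"az":0},{"x":0,"y":0,"z":0,"ax":0,"ay":0,"az":0}]' 0
python3 -m handwheel '[{"x":0,"y":0,"z":-0.03,"ax":0,"ay":0,"az":0},{"x":0,"y":0,"z":-0.08,"ax":0,"ay":0,"az":0},{"x":0,"y":0,"z":-0.13,"ax":0,"ay":0,"az":0},{"x":0,"y":0,"z":-0.18,"ax":0,"ay":0,"az":0},{"x":0,"y":0,"z":-0.18,"ax":0,"ay":0,"az":0},{"x":0,"y":0,"z":-0.18,"ax":0,"ay":0,"az":0}]'
python3 - <<'E'
from h import *
p=vision.read_camera("scene"); P=pts(p); x,y,z=P.T
Q=P[(x>.36)&(x<.48)&(y>.26)&(y<.38)&(z>.06)&(z<.1)]; print(len(Q),Q.mean(0),np.percentile(Q,[2,98],axis=0))
s=arm.get_state(); print(s["joint_positions"])
# red fin top in world, lean 40
sx,sy,tz=lean(77.6,40)
for sgn in (1,-1):
    Y=sgn*sy; R=np.c_[np.cross(Y,tz),Y,tz]
    fin=np.array([.596,.1367,.086]); g=fin-[0,0,.016]; tcp=g+.0187*tz
    pre=tcp-.13*tz-0.06*sx
    print("tcp",tcp.round(4),"pre",pre.round(4)); print(R.round(3))
    go([pre,tcp],R)
E
```

```text
t: 6.8
eef_pos: [0.4152, 0.3178, 0.0461]
orientation: [[-0.971, 0.238, -0.003], [0.238, 0.971, -0.002], [0.003, -0.003, -1.0]]
wrist_force: [-2.7, -4.3, 7.3]
opening: 0.046
grip_force: 62.4
t: 7.3
eef_pos: [0.4155, 0.3201, 0.0454]
orientation: [[-0.972, 0.236, 0.0], [0.236, 0.972, 0.0], [-0.0, 0.0, -1.0]]
wrist_force: [-0.3, -0.9, -0.0]
opening: 0.0854
grip_force: 0.0
t: 7.9
eef_pos: [0.4162, 0.3208, 0.227]
orientation: [[-0.972, 0.236, 0.002], [0.236, 0.972, 0.004], [-0.001, 0.004, -1.0]]
wrist_force: [-0.4, -0.3, -0.8]
opening: 0.0853
grip_force: 0.0<stdin>:3: RuntimeWarning: Mean of empty slice.
  ret = um.true_divide(
Traceback (most recent call last):
IndexError: index -1 is out of bounds for axis 0 with size 0
```

```bash
python3 - <<'E'
from h import *
s=arm.get_state(); print(np.round(s["joint_positions"],1))
sx,sy,tz=lean(77.6,40)
for sgn in (1,-1):
    Y=sgn*sy; R=np.c_[np.cross(Y,tz),Y,tz]
    fin=np.array([.596,.1367,.086]); g=fin-[0,0,.016]; tcp=g+.0187*tz
    pre=tcp-.10*tz-0.10*sx
    print("tcp",tcp.round(4),"pre",pre.round(4)); 
    go([(.416,.06,.227),pre,tcp],R)
    go([(.416,.06,.227)])
E
```

```text
[-74.5   9.4  35.8 110.6  -6.2  61.9  40.2]
tcp [0.5986 0.1484 0.0557] pre [ 0.5633 -0.012   0.1323]
shift [-0.0623 -0.2522 -0.002 ] | 0.26 turn [-0.3522 -0.345  -0.969 ] 97.8
shift [ 0.0905 -0.1593  0.0477] | 0.189 
shift [-0.0766 -0.      0.1643] | 0.181 
shift [-0.0623 -0.2522 -0.002 ] | 0.26 
tcp [0.5986 0.1484 0.0557] pre [ 0.5633 -0.012   0.1323]
shift [-0.0623 -0.2522 -0.002 ] | 0.26 turn [-0.343   0.3501  0.9421] 95.6
shift [-0.0905  0.1593  0.0477] | 0.189 
shift [0.0766 0.     0.1643] | 0.181 
shift [-0.0623 -0.2522 -0.002 ] | 0.26
```

```bash
python3 -m handwheel '[{"x":-0.06,"y":-0.252,"z":0,"ax":-0.17,"ay":0.175,"az":0.47},{"x":-0.06,"y":-0.252,"z":0,"ax":-0.17,"ay":0.175,"az":0.47},{"x":-0.06,"y":-0.252,"z":0,"ax":-0.17,"ay":0.175,"az":0.47},{"x":-0.06,"y":-0.252,"z":0,"ax":-0.17,"ay":0.175,"az":0.47},{"x":-0.06,"y":-0.252,"z":0,"ax":-0.17,"ay":0.175,"az":0.47},{"x":-0.06,"y":-0.252,"z":0,"ax":-0.17,"ay":0.175,"az":0.47},{"x":-0.06,"y":-0.252,"z":0,"ax":-0.17,"ay":0.175,"az":0.47},{"x":-0.06,"y":-0.252,"z":0,"ax":-0.17,"ay":0.175,"az":0.47}]'
python3 - <<'E'
from h import *
s=arm.get_state(); print(np.round(s["joint_positions"],1))
sx,sy,tz=lean(77.6,40); R=np.c_[np.cross(-sy,tz),-sy,tz]
go([(.5633,-.012,.15),(.5633,-.012,.1323)],R)
p=vision.read_camera("top"); P=pts(p); x,y,z=P.T
Q=P[(x>.36)&(x<.48)&(y>.26)&(y<.38)&(z>.07)&(z<.1)]; print(len(Q),Q.mean(0),np.percentile(Q,[2,98],axis=0))
Q=P[(x>.54)&(x<.66)&(y>.1)&(y<.2)&(z>.075)&(z<.1)]; print(len(Q),Q.mean(0),cv2.minAreaRect((Q[:,:2]*1000).astype(np.float32)))
E
```

```text
t: 8.75
eef_pos: [0.4129, 0.0613, 0.224]
orientation: [[-0.54, 0.838, -0.071], [0.771, 0.527, 0.358], [0.338, 0.139, -0.931]]
wrist_force: [0.2, 0.5, 0.3]
opening: 0.0858
grip_force: 0.0
[-54.3  -2.4  56.2 122.9 -20.9  65.   45.4]
shift [-0.1627  0.0772  0.0319] | 0.183 turn [-0.1746  0.1768  0.4716] 48.0
shift [-0.0114  0.      0.0136] | 0.018 
145 [0.41498407 0.31358905 0.08930159] [[0.39510138 0.29506247 0.07979501]
 [0.43436243 0.33423888 0.09554175]]
38 [0.59527875 0.13645968 0.08643248] ((595.5282592773438, 137.0425567626953), (27.99801254272461, 13.173577308654785), 78.04218292236328)
```

```bash
python3 -m handwheel '[{"x":-0.162,"y":0.077,"z":0.032,"ax":-0.174,"ay":0.177,"az":0.471},{"x":-0.162,"y":0.077,"z":0.032,"ax":-0.174,"ay":0.177,"az":0.471},{"x":-0.162,"y":0.077,"z":0.032,"ax":-0.174,"ay":0.177,"az":0.471},{"x":-0.162,"y":0.077,"z":0.032,"ax":-0.174,"ay":0.177,"az":0.471},{"x":-0.162,"y":0.077,"z":0.032,"ax":-0.174,"ay":0.177,"az":0.471},{"x":-0.162,"y":0.077,"z":0.032,"ax":-0.174,"ay":0.177,"az":0.471},{"x":-0.162,"y":0.077,"z":0.032,"ax":-0.174,"ay":0.177,"az":0.471},{"x":-0.162,"y":0.077,"z":0.032,"ax":-0.174,"ay":0.177,"az":0.471}]'
python3 - <<'E'
from h import *
s=arm.get_state(); print(np.round(s["joint_positions"],1))
sx,sy,tz=lean(77.6,40); R=np.c_[np.cross(-sy,tz),-sy,tz]
tcp=np.array([.5986,.1486,.0557])
go([tcp-.07*tz-.03*sx,tcp],R)
E
```

```text
t: 9.6
eef_pos: [0.5638, -0.0096, 0.1508]
orientation: [[0.159, 0.978, 0.135], [0.748, -0.209, 0.63], [0.644, 0.001, -0.765]]
wrist_force: [0.1, 0.6, 0.0]
opening: 0.0854
grip_force: 0.0
[-25.4  35.2  55.  112.4 -68.5  80.3  50.3]
shift [0.0398 0.0006 0.0877] | 0.096 turn [-0.0021 -0.0013  0.0035] 0.4
shift [0.023  0.     0.0893] | 0.092
```

```bash
python3 -m handwheel '[{"x":0.02,"y":0,"z":0.044,"ax":0,"ay":0,"az":0},{"x":0.04,"y":0.001,"z":0.088,"ax":0,"ay":0,"az":0},{"x":0.047,"y":0.001,"z":0.117,"ax":0,"ay":0,"az":0},{"x":0.055,"y":0.001,"z":0.147,"ax":0,"ay":0,"az":0},{"x":0.063,"y":0.001,"z":0.177,"ax":0,"ay":0,"az":0},{"x":0.063,"y":0.001,"z":0.177,"ax":0,"ay":0,"az":0},{"x":0.063,"y":0.001,"z":0.177,"ax":0,"ay":0,"az":0}]'
python3 - <<'E'
from h import *
s=arm.get_state(); print(np.round(s["joint_positions"],1))
sx,sy,tz=lean(77.6,40); R=np.c_[np.cross(-sy,tz),-sy,tz]
go([np.array([.5986,.1486,.0557])],R)
p=vision.read_camera("scene"); cv2.imwrite("pics/g1.png",cv2.resize(p["pixels"][110:260,230:430,::-1],(800,600),interpolation=2))
E
```

```text
t: 10.3
eef_pos: [0.5999, 0.1494, 0.0575]
orientation: [[0.157, 0.978, 0.136], [0.748, -0.208, 0.631], [0.645, 0.003, -0.764]]
wrist_force: [0.1, -0.7, 0.5]
opening: 0.0855
grip_force: 0.0
[-35.2  42.   45.4 113.9 -83.3  68.2  48.5]
shift [-0.002  -0.0011  0.0007] | 0.002 turn [-0.0014 -0.0019  0.0047] 0.5
```

View pics/g1.png

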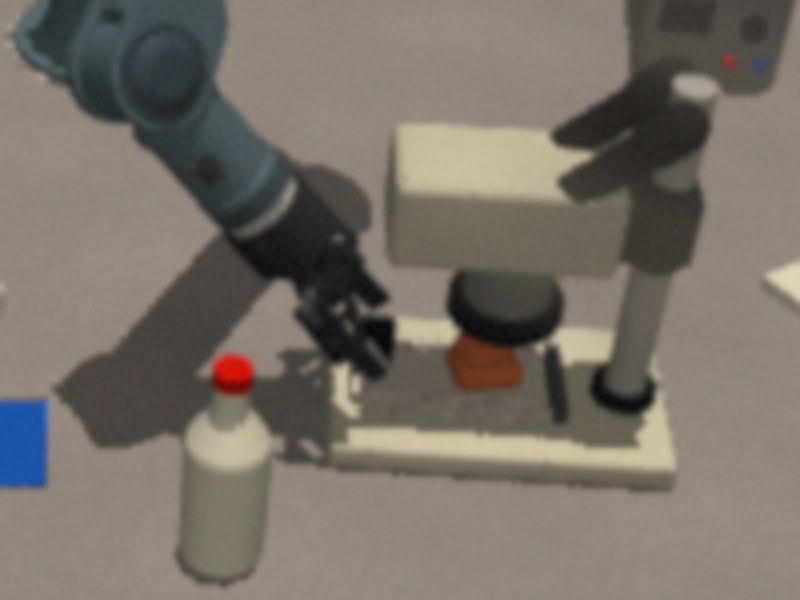

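```bash
python3 -m handwheel '[{"x":-0.001,"y":-0.001,"z":0,"ax":0,"ay":0,"az":0},{"x":-0.001,"y":-0.001,"z":0,"ax":0,"ay":0,"az":0},{"x":-0.001,"y":-0.001,"z":0,"ax":0,"ay":0,"az":0},{"x":-0.001,"y":-0.001,"z":0,"ax":0,"ay":0,"az":0},{"x":-0.001,"y":-0.001,"z":0,"ax":0,"ay":0,"az":0},{"x":-0.001,"y":-0.001,"z":0,"ax":0,"ay":0,"az":0},{"x":-0.001,"y":-0.001,"z":0,"ax":0,"ay":0,"az":0},{"x":-0.001,"y":-0.001,"z":0,"ax":0,"ay":0,"az":0}]' 1
python3 -m handwheel '[{"x":0.002,"y":0,"z":-0.002,"ax":0,"ay":0,"az":0},{"x":0.004,"y":0,"z":-0.004,"ax":0,"ay":0,"az":0},{"x":-0.004,"y":0,"z":-0.01,"ax":0,"ay":0,"az":0},{"x":-0.019,"y":0,"z":-0.023,"ax":0,"ay":0,"az":0},{"x":-0.034,"y":0,"z":-0.036,"ax":0,"ay":0,"az":0},{"x":-0.034,"y":0,"z":-0.036,"ax":0,"ay":0,"az":0}]'
python3 - <<'E'
from h import *
s=arm.get_state(); print(np.round(s["joint_positions"],1))
sx,sy,tz=lean(77.6,40); R=np.c_[np.cross(-sy,tz),-sy,tz]
c=np.array([.5986,.1486,.0597]); go([c-.15*sx,c-.25*sx],R)
p=vision.read_camera("scene"); r=spotter.silhouettes("carrier_red",p); Q=pts(p,r[0]["mask"]); print(r[0]["conf"],r[0]["extent"],np.percentile(Q,[2,50,98],axis=0).round(3))
E
```

```text
t: 11.15
eef_pos: [0.5988, 0.1452, 0.0566]
orientation: [[0.163, 0.977, 0.14], [0.747, -0.215, 0.629], [0.644, 0.002, -0.765]]
wrist_force: [-2.7, -1.2, 3.7]
opening: 0.013
grip_force: 60.0
t: 11.75
eef_pos: [0.5874, 0.0902, 0.0612]
orientation: [[0.17, 0.975, 0.144], [0.75, -0.223, 0.623], [0.64, 0.002, -0.769]]
wrist_force: [-0.9, -0.2, -3.0]
opening: 0.0131
grip_force: 59.3
[-30.9  41.9  47.4 114.8 -80.7  71.   51.5]
shift [-0.0706 -0.0009 -0.0568] | 0.091 turn [ 0.0042  0.0025 -0.0032] 0.5
shift [-0.0766 -0.     -0.0643] | 0.1 
0.85 [303.6, 188.9, 346.8, 210.4] [[0.572 0.067 0.03 ]
 [0.613 0.142 0.041]
 [0.638 0.205 0.079]]
```

```bash
python3 -m handwheel '[{"x":-0.023,"y":0,"z":-0.019,"ax":0,"ay":0,"az":0},{"x":-0.047,"y":0,"z":-0.038,"ax":0,"ay":0,"az":0},{"x":-0.07,"y":-0.001,"z":-0.057,"ax":0,"ay":0,"az":0},{"x":-0.094,"y":-0.001,"z":-0.077,"ax":0,"ay":0,"az":0},{"x":-0.118,"y":-0.001,"z":-0.097,"ax":0,"ay":0,"az":0},{"x":-0.147,"y":-0.001,"z":-0.121,"ax":0,"ay":0,"az":0},{"x":-0.147,"y":-0.001,"z":-0.121,"ax":0,"ay":0,"az":0}]'
python3 - <<'E'
from h import *
s=arm.get_state(); print(np.round(s["joint_positions"],1))
sx,sy,tz=lean(82.2,40); R=np.c_[np.cross(-sy,tz),-sy,tz]
go([(.57,-.19,.085),(.5967,-.2761,.07),(.5967,-.2761,.036)],R)
E
```

```text
t: 12.55
eef_pos: [0.5457, -0.096, 0.0596]
orientation: [[0.17, 0.975, 0.146], [0.751, -0.224, 0.622], [0.639, 0.004, -0.77]]
wrist_force: [0.8, 0.4, -3.0]
opening: 0.0132
grip_force: 59.3
[-13.   46.6  51.1 110.9 -72.8  81.9  63.3]
shift [-0.0502  0.0448 -0.0744] | 0.1 turn [ 0.0385  0.0036 -0.0424] 5.2
shift [-0.0722  0.0381 -0.041 ] | 0.091 
shift [-0.0219  0.      0.026 ] | 0.034
```

```bash
python3 -m handwheel '[{"x":-0.017,"y":0.015,"z":-0.025,"ax":0.013,"ay":0.001,"az":-0.014},{"x":-0.034,"y":0.03,"z":-0.05,"ax":0.026,"ay":0.002,"az":-0.028},{"x":-0.05,"y":0.045,"z":-0.074,"ax":0.038,"ay":0.003,"az":-0.042},{"x":-0.05,"y":0.045,"z":-0.074,"ax":0.038,"ay":0.003,"az":-0.042}]'
python3 -m handwheel '[{"x":-0.024,"y":0.013,"z":-0.014,"ax":0,"ay":0,"az":0},{"x":-0.048,"y":0.026,"z":-0.028,"ax":0,"ay":0,"az":0},{"x":-0.072,"y":0.038,"z":-0.041,"ax":0,"ay":0,"az":0},{"x":-0.072,"y":0.038,"z":-0.041,"ax":0,"ay":0,"az":0},{"x":-0.072,"y":0.038,"z":-0.041,"ax":0,"ay":0,"az":0}]'
python3 - <<'E'
from h import *
s=arm.get_state(); print(np.round(s["joint_positions"],1))
sx,sy,tz=lean(82.2,40); R=np.c_[np.cross(-sy,tz),-sy,tz]
go([(.5967,-.2761,.036)],R)
p=vision.read_camera("scene"); r=spotter.silhouettes("carrier_red",p); Q=pts(p,r[0]["mask"]); print(r[0]["conf"],r[0]["extent"],np.percentile(Q,[2,50,98],axis=0).round(3))
cv2.imwrite("pics/r1.png",cv2.resize(p["pixels"][150:280,150:310,::-1],(640,520),interpolation=2))
E
```

```text
t: 12.95
eef_pos: [0.5741, -0.1878, 0.0855]
orientation: [[0.097, 0.991, 0.088], [0.76, -0.131, 0.637], [0.643, 0.005, -0.766]]
wrist_force: [0.3, -0.5, -2.5]
opening: 0.0132
grip_force: 59.6
t: 13.45
eef_pos: [0.5991, -0.2673, 0.0682]
orientation: [[0.098, 0.992, 0.081], [0.755, -0.128, 0.643], [0.648, -0.002, -0.761]]
wrist_force: [0.9, 0.2, -3.6]
opening: 0.0133
grip_force: 59.7
[  5.5  58.1  49.4  85.5 -67.6  95.5  64.2]
shift [-0.0278 -0.0012  0.0187] | 0.034 turn [-0.0042 -0.0047  0.0033] 0.6
0.67 [189.9, 195.3, 238.5, 216.4] [[ 0.512 -0.286 -0.001]
 [ 0.618 -0.211  0.047]
 [ 0.643 -0.147  0.094]]
```

View pics/r1.png

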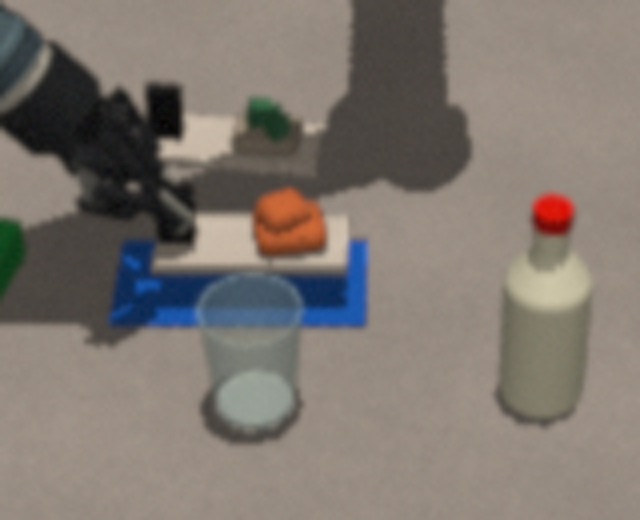

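```bash
python3 -m handwheel '[{"x":-0.01,"y":0,"z":0.006,"ax":0,"ay":0,"az":0},{"x":-0.018,"y":-0.001,"z":0.012,"ax":0,"ay":0,"az":0},{"x":-0.024,"y":-0.001,"z":0.016,"ax":0,"ay":0,"az":0},{"x":-0.028,"y":-0.001,"z":0.019,"ax":0,"ay":0,"az":0},{"x":-0.028,"y":-0.001,"z":0.019,"ax":0,"ay":0,"az":0}]'
python3 - <<'E'
from h import *
sx,sy,tz=lean(82.2,40); R=np.c_[np.cross(-sy,tz),-sy,tz]
go([(.5967,-.2761,.0345)],R)
E
```

```text
t: 14.05
eef_pos: [0.5966, -0.2763, 0.0355]
orientation: [[0.099, 0.992, 0.081], [0.755, -0.128, 0.643], [0.648, -0.002, -0.761]]
wrist_force: [-0.5, -0.3, -1.9]
opening: 0.0131
grip_force: 59.7
shift [-0.0005  0.0001  0.0009] | 0.001 turn [-0.0044 -0.0045  0.003 ] 0.6
```

```bash
python3 -m handwheel '[{"x":-0.001,"y":0,"z":0.001,"ax":0,"ay":0,"az":0},{"x":-0.001,"y":0,"z":0.001,"ax":0,"ay":0,"az":0}]'
python3 -m handwheel '[{"x":0,"y":0,"z":0,"ax":0,"ay":0,"az":0},{"x":0,"y":0,"z":0,"ax":0,"ay":0,"az":0},{"x":0,"y":0,"z":0,"ax":0,"ay":0,"az":0},{"x":0,"y":0,"z":0,"ax":0,"ay":0,"az":0},{"x":0,"y":0,"z":0,"ax":0,"ay":0,"az":0},{"x":0,"y":0,"z":0,"ax":0,"ay":0,"az":0}]' 0
python3 -m handwheel '[{"x":0,"y":0,"z":-0.03,"ax":0,"ay":0,"az":0},{"x":0,"y":0,"z":-0.07,"ax":0,"ay":0,"az":0},{"x":0,"y":0,"z":-0.11,"ax":0,"ay":0,"az":0},{"x":0.02,"y":0,"z":-0.15,"ax":0,"ay":0,"az":0},{"x":0.04,"y":0,"z":-0.18,"ax":0,"ay":0,"az":0},{"x":0.04,"y":0,"z":-0.18,"ax":0,"ay":0,"az":0}]'
python3 - <<'E'
from h import *
s=arm.get_state(); print(np.round(s["joint_positions"],1))
def rect(Q): return [np.round(v,1) for v in cv2.minAreaRect((Q[:,:2]*1000).astype(np.float32))]
for c in ["top","scene"]:
    p=vision.read_camera(c); P=pts(p); x,y,z=P.T
    for n in ["carrier_red","carrier_green"]:
        for r in spotter.silhouettes(n,p)[:2]:
            Q=pts(p,r["mask"]); 
            if r["conf"]>.4: print(c,n,r["conf"],np.round(r["extent"]),rect(Q[(Q[:,2]>.005)&(Q[:,2]<.02)]),Q[:,2].max())
    def box(n,x0,x1,y0,y1,z0,z1):
        Q=P[(x>x0)&(x<x1)&(y>y0)&(y<y1)&(z>z0)&(z<z1)]
        if len(Q)>4: print(c,n,len(Q),Q.mean(0).round(4),rect(Q))
    box("gfin",.39,.46,-.32,-.25,.05,.07); box("rfin",.56,.64,-.32,-.25,.052,.072)
    cv2.imwrite(f"pics/{c}2.png",p["pixels"][:,:,::-1])
a=cv2.imread("pics/top2.png")[110:270,90:390]; b=cv2.imread("pics/scene2.png")[110:265,110:420]
cv2.imwrite("pics/m2.png",np.vstack([cv2.resize(a,(560,300),interpolation=2),cv2.resize(b,(560,280),interpolation=2)]))
E
```

```text
t: 14.25
eef_pos: [0.5972, -0.2766, 0.0349]
orientation: [[0.097, 0.992, 0.082], [0.756, -0.127, 0.642], [0.647, -0.001, -0.762]]
wrist_force: [0.0, -0.3, -2.9]
opening: 0.0132
grip_force: 59.7
t: 14.85
eef_pos: [0.5971, -0.2763, 0.0349]
orientation: [[0.097, 0.992, 0.082], [0.756, -0.127, 0.643], [0.648, -0.001, -0.762]]
wrist_force: [0.5, 0.8, -0.2]
opening: 0.0854
grip_force: 0.0
t: 15.45
eef_pos: [0.5868, -0.3656, 0.2047]
orientation: [[0.094, 0.992, 0.088], [0.76, -0.128, 0.637], [0.643, 0.007, -0.766]]
wrist_force: [0.0, -0.2, 0.0]
opening: 0.0852
grip_force: 0.0
[ 13.8  54.2  53.3  72.9 -63.  107.7  59.7]
top carrier_red 0.77 [272. 174. 321. 192.] [array([ 605.3, -226.2]), array([148.5,  64.7]), np.float64(82.9)] 0.06972239976346506
top rfin 40 [ 0.5949 -0.2844  0.0634] [array([ 594. , -284.3]), array([27.8, 14.7]), np.float64(89.8)]
scene carrier_red 0.61 [186. 207. 233. 227.] [array([ 604. , -228.5]), array([144.7,  67. ]), np.float64(82.4)] 0.09524634694504278
scene carrier_green 0.89 [189. 171. 230. 195.] [array([ 435.4, -224.2]), array([147.4,  67.2]), np.float64(75.5)] 0.06242326263450552
scene gfin 41 [ 0.4226 -0.2835  0.0571] [array([ 422.5, -283.3]), array([30.7, 20.7]), np.float64(67.3)]
scene rfin 51 [ 0.6008 -0.2849  0.0607] [array([ 598.6, -284.9]), array([28.7, 20. ]), np.float64(84.9)]
```

View pics/m2.png

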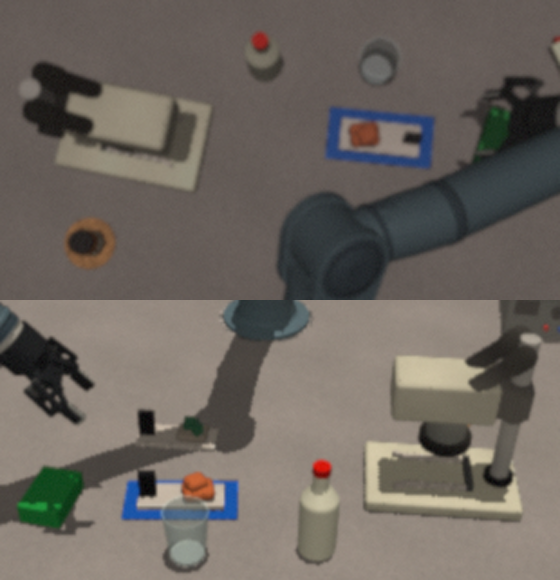

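```bash
python3 - <<'E'
from h import *
sx,sy,tz=lean(75.8,40); R=np.c_[np.cross(-sy,tz),-sy,tz]
fin=np.array([.4188,-.280,.061]); tcp=fin+.010*sx; tcp[2]=.033
print(tcp)
go([tcp-.12*tz,tcp],R)
E
```

```text
[ 0.42125307 -0.27030555  0.033     ]
shift [-0.0526 -0.1841  0.0493] | 0.198 turn [-0.0514 -0.0055  0.0574] 7.0
shift [-0.   -0.    0.12] | 0.12
```

```bash
python3 -m handwheel '[{"x":-0.01,"y":-0.04,"z":0.01,"ax":-0.013,"ay":-0.001,"az":0.014},{"x":-0.02,"y":-0.08,"z":0.02,"ax":-0.026,"ay":-0.003,"az":0.028},{"x":-0.03,"y":-0.12,"z":0.03,"ax":-0.039,"ay":-0.005,"az":0.042},{"x":-0.04,"y":-0.15,"z":0.04,"ax":-0.051,"ay":-0.005,"az":0.057},{"x":-0.053,"y":-0.184,"z":0.049,"ax":-0.051,"ay":-0.005,"az":0.057},{"x":-0.053,"y":-0.184,"z":0.049,"ax":-0.051,"ay":-0.005,"az":0.057},{"x":-0.053,"y":-0.184,"z":0.049,"ax":-0.051,"ay":-0.005,"az":0.057},{"x":-0.053,"y":-0.184,"z":0.049,"ax":-0.051,"ay":-0.005,"az":0.057}]'
python3 - <<'E'
from h import *
s=arm.get_state(); print(np.round(s["joint_positions"],1))
sx,sy,tz=lean(75.8,40); R=np.c_[np.cross(-sy,tz),-sy,tz]
go([(.4212,-.2703,.033)],R)
def rect(Q): return [np.round(v,1) for v in cv2.minAreaRect((Q[:,:2]*1000).astype(np.float32))]
p=vision.read_camera("top")
for r in spotter.silhouettes("carrier_green",p)[:2]: print(r["conf"],np.round(r["extent"]),rect(pts(p,r["mask"])))
E
```

```text
t: 16.55
eef_pos: [0.4039, -0.3465, 0.1261]
orientation: [[0.184, 0.97, 0.158], [0.744, -0.243, 0.622], [0.642, 0.003, -0.767]]
wrist_force: [1.7, -0.1, 0.9]
opening: 0.0855
grip_force: 0.0
[ 13.3  49.   57.4 100.1 -57.9  97.8  76.8]
shift [ 1.000e-04 -2.000e-03  1.215e-01] | 0.122 turn [0.0005 0.0005 0.0024] 0.2
0.94 [274. 222. 315. 239.] [array([ 435.7, -226.9]), array([144.7,  54.7]), np.float64(82.0)]
0.16 [126. 227. 150. 253.] [array([417.1, 319.7]), array([87.8, 91.4]), np.float64(81.5)]
```

```bash
python3 -m handwheel '[{"x":0,"y":-0.002,"z":0.04,"ax":0,"ay":0,"az":0},{"x":0,"y":-0.002,"z":0.07,"ax":0,"ay":0,"az":0},{"x":0,"y":-0.002,"z":0.1,"ax":0,"ay":0,"az":0},{"x":0,"y":-0.002,"z":0.121,"ax":0,"ay":0,"az":0},{"x":0,"y":-0.002,"z":0.121,"ax":0,"ay":0,"az":0},{"x":0,"y":-0.002,"z":0.121,"ax":0,"ay":0,"az":0}]'
python3 -m handwheel '[{"x":0,"y":0,"z":0,"ax":0,"ay":0,"az":0},{"x":0,"y":0,"z":0,"ax":0,"ay":0,"az":0},{"x":0,"y":0,"z":0,"ax":0,"ay":0,"az":0},{"x":0,"y":0,"z":0,"ax":0,"ay":0,"az":0},{"x":0,"y":0,"z":0,"ax":0,"ay":0,"az":0},{"x":0,"y":0,"z":0,"ax":0,"ay":0,"az":0},{"x":0,"y":0,"z":0,"ax":0,"ay":0,"az":0},{"x":0,"y":0,"z":0,"ax":0,"ay":0,"az":0}]' 1
python3 - <<'E'
from h import *
s=arm.get_state(); print(np.round(s["joint_positions"],1))
sx,sy,tz=lean(77.6,40); R=np.c_[np.cross(-sy,tz),-sy,tz]
x,y,z=s["eef_pos"]; go([(x,y,z+.05)])
E
```

```text
t: 17.25
eef_pos: [0.4204, -0.2717, 0.0339]
orientation: [[0.185, 0.97, 0.159], [0.745, -0.244, 0.621], [0.641, 0.003, -0.767]]
wrist_force: [-0.7, -0.0, 0.2]
opening: 0.0852
grip_force: 0.0
t: 18.05
eef_pos: [0.4199, -0.2719, 0.034]
orientation: [[0.186, 0.969, 0.16], [0.744, -0.246, 0.621], [0.641, 0.003, -0.767]]
wrist_force: [-0.5, -2.1, 3.0]
opening: 0.0131
grip_force: 59.2
[  8.3  52.6  52.5 108.2 -64.8  88.6  79.7]
shift [ 0.0321  0.0002 -0.0384] | 0.05
```

```bash
python3 -m handwheel '[{"x":0.008,"y":0,"z":-0.01,"ax":0,"ay":0,"az":0},{"x":0.02,"y":0,"z":-0.024,"ax":0,"ay":0,"az":0},{"x":0.032,"y":0,"z":-0.038,"ax":0,"ay":0,"az":0},{"x":0.032,"y":0,"z":-0.038,"ax":0,"ay":0,"az":0}]'
python3 - <<'E'
from h import *
sx,sy,tz=lean(77.6,40); R=np.c_[np.cross(-sy,tz),-sy,tz]
go([(.5525,-.0604,.082)],R)
E
```

```text
t: 18.45
eef_pos: [0.421, -0.2725, 0.0864]
orientation: [[0.184, 0.969, 0.163], [0.746, -0.245, 0.619], [0.64, 0.008, -0.768]]
wrist_force: [1.0, -0.5, -2.2]
opening: 0.013
grip_force: 58.6
shift [0.1796 0.0754 0.1561] | 0.25 turn [ 0.0165  0.0023 -0.0121] 1.9
```

```bash
python3 -m handwheel '[{"x":0.026,"y":0.011,"z":0.022,"ax":0.005,"ay":0.001,"az":-0.004},{"x":0.052,"y":0.022,"z":0.045,"ax":0.01,"ay":0.001,"az":-0.008},{"x":0.078,"y":0.033,"z":0.068,"ax":0.016,"ay":0.002,"az":-0.012},{"x":0.104,"y":0.044,"z":0.09,"ax":0.016,"ay":0.002,"az":-0.012},{"x":0.13,"y":0.055,"z":0.113,"ax":0.016,"ay":0.002,"az":-0.012},{"x":0.155,"y":0.065,"z":0.135,"ax":0.016,"ay":0.002,"az":-0.012},{"x":0.18,"y":0.075,"z":0.156,"ax":0.016,"ay":0.002,"az":-0.012},{"x":0.18,"y":0.075,"z":0.156,"ax":0.016,"ay":0.002,"az":-0.012}]'
python3 -m handwheel '[{"x":0,"y":0,"z":0,"ax":0,"ay":0,"az":0},{"x":0,"y":0,"z":0,"ax":0,"ay":0,"az":0}]'
cat > see.py <<'E'
from h import *
import sys
O=np.array([.610,.2014]); sx,sy,tz=lean(77.6,40); R=np.c_[np.cross(-sy,tz),-sy,tz]
s=arm.get_state(); q=np.array(s["eef_pos"]); z0=q[2]-.034
print(np.round(s["joint_positions"],1)); d=q[:2]-O; print("tcp in scope",d@sx[:2],d@sy[:2],"underside est",z0)
for c in ["top","scene"]:
    p=vision.read_camera(c)
    for r in spotter.silhouettes("carrier_green",p)[:1]:
        Q=pts(p,r["mask"]); e=np.array(r["extent"]); d=Q[:,:2]-O; L=np.c_[d@sx[:2],d@sy[:2],Q[:,2]]*1000
        T=L[(L[:,2]>z0*1e3+4)&(L[:,2]<z0*1e3+16)]
        if len(T)>10: print(c,round(r["conf"],2),e.round(),"plate(scope mm)",[np.round(v,1) for v in cv2.minAreaRect(T[:,:2].astype(np.float32))],np.percentile(T,[1,99],axis=0).round(1).tolist())
        # plate top tilt
        if len(T)>30:
            A=np.c_[T[:,:2],np.ones(len(T))]; k=np.linalg.lstsq(A,T[:,2],rcond=None)[0]; print("slopes",k.round(3))
    if len(sys.argv)>1: cv2.imwrite(f"pics/{sys.argv[1]}_{c}.png",p["pixels"][:,:,::-1])
E
python3 see.py pre; python3 -c "
import cv2,numpy as np
a=cv2.imread('pics/pre_top.png')[120:230,90:290]; b=cv2.imread('pics/pre_scene.png')[110:260,230:430]
cv2.imwrite('pics/pre.png',np.vstack([cv2.resize(a,(500,275),interpolation=2),cv2.resize(b,(500,320),interpolation=2)]))"
```

```text
t: 19.25
eef_pos: [0.5529, -0.0512, 0.0797]
orientation: [[0.158, 0.979, 0.13], [0.745, -0.204, 0.636], [0.649, -0.004, -0.761]]
wrist_force: [1.1, 0.3, -2.5]
opening: 0.0131
grip_force: 58.7
t: 19.45
eef_pos: [0.5502, -0.0595, 0.0792]
orientation: [[0.169, 0.976, 0.135], [0.747, -0.216, 0.629], [0.643, -0.005, -0.766]]
wrist_force: [-1.1, -0.5, -2.2]
opening: 0.0132
grip_force: 58.8
[-17.1  43.6  51.5 112.2 -72.2  81.   59.7]
tcp in scope -0.2676849532169914 0.002358938840898915 underside est 0.045199115790593436
top 0.93 [211. 184. 254. 207.] plate(scope mm) [array([-213.6,    2.5]), array([ 60.1, 137.2]), np.float64(89.9)] [[-279.4, -26.7, 50.6], [-145.9, 32.4, 60.7]]
slopes [2.0000e-03 1.6000e-02 5.6092e+01]
scene 0.83 [252. 180. 299. 204.] plate(scope mm) [array([-220.7,   -0. ]), array([149.7,  67. ]), np.float64(1.6)] [[-294.1, -32.1, 49.6], [-146.5, 31.4, 60.5]]
slopes [3.0000e-03 1.0000e-02 5.5502e+01]
```

View pics/pre.png

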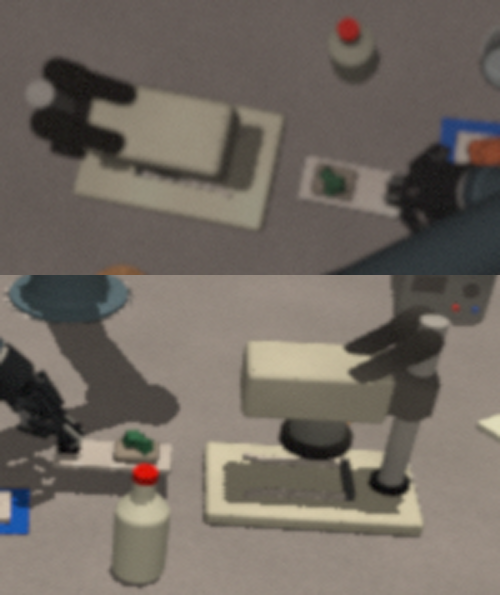

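```bash
cat > nx.py <<'E'
from h import *
import sys
O=np.array([.610,.2014,0]); sx,sy,tz=lean(77.6,40); R=np.c_[np.cross(-sy,tz),-sy,tz]
s=arm.get_state(); q=np.array(s["eef_pos"]); d=q-O; print("scope frame tcp",(d@sx).round(4),(d@sy).round(4),q[2],"joints",np.round(s["joint_positions"],1),"F",np.round([np.dot(s["wrist_force"],sx),np.dot(s["wrist_force"],sy),s["wrist_force"][2]],1))
a=[float(v) for v in sys.argv[1:]]
go([O+sx*a[i]+sy*a[i+1]+np.array([0,0,a[i+2]]) for i in range(0,len(a),3)],R)
E
python3 nx.py -.2677 0 .064 -.16 0 .064 -.08 0 .064
```

```text
scope frame tcp -0.2681 0.002 0.07930737990685827 joints [-17.1  43.6  51.5 112.2 -72.3  81.   59.7] F [-0.1  0.  -2.3]
shift [-0.0095  0.0021  0.012 ] | 0.015 turn [-0.0011 -0.0007 -0.0035] 0.3
shift [ 0.0825 -0.      0.0692] | 0.108 
shift [0.0613 0.     0.0514] | 0.08
```

```bash
python3 -m handwheel '[{"x":-0.005,"y":0.001,"z":0.006,"ax":0,"ay":0,"az":-0.002},{"x":-0.01,"y":0.002,"z":0.012,"ax":-0.001,"ay":0,"az":-0.003},{"x":0.013,"y":0.002,"z":0.031,"ax":-0.001,"ay":0,"az":-0.003},{"x":0.033,"y":0.002,"z":0.048,"ax":-0.001,"ay":0,"az":-0.003},{"x":0.053,"y":0.002,"z":0.065,"ax":-0.001,"ay":0,"az":-0.003},{"x":0.073,"y":0.002,"z":0.081,"ax":-0.001,"ay":0,"az":-0.003},{"x":0.073,"y":0.002,"z":0.081,"ax":-0.001,"ay":0,"az":-0.003},{"x":0.073,"y":0.002,"z":0.081,"ax":-0.001,"ay":0,"az":-0.003}]'
python3 nx.py -.08 0 .063; python3 see.py
```

```text
t: 20.45
eef_pos: [0.5755, 0.0473, 0.0635]
orientation: [[0.162, 0.978, 0.135], [0.748, -0.211, 0.63], [0.644, -0.001, -0.765]]
wrist_force: [-1.1, -0.5, -2.7]
opening: 0.0133
grip_force: 58.7
scope frame tcp -0.1579 0.0006 0.06350972659697708 joints [-26.7  42.4  48.3 114.5 -78.1  74.2  54.6] F [-0.7  1.  -2.7]
shift [0.0593 0.0009 0.0506] | 0.078 turn [-0.0024 -0.0008  0.0014] 0.3
[-26.7  42.4  48.3 114.5 -78.1  74.2  54.6]
tcp in scope -0.1579343863549584 0.0006027618482416804 underside est 0.02950972659697708
top 0.92 [183. 180. 219. 200.] plate(scope mm) [array([-104.1,    2.5]), array([ 57.8, 124.1]), np.float64(88.0)] [[-162.2, -26.8, 34.0], [-43.4, 30.6, 45.2]]
slopes [-8.0000e-03  4.0000e-03  3.9062e+01]
scene 0.84 [287. 186. 334. 212.] plate(scope mm) [array([-112. ,   -1.9]), array([150.4,  68.4]), np.float64(2.2)] [[-163.4, -34.6, 33.9], [-38.7, 28.8, 45.3]]
slopes [-3.0000e-03 -4.0000e-03  3.9001e+01]
```

```bash
python3 -m handwheel '[{"x":0.01,"y":0,"z":0.008,"ax":-0.002,"ay":0,"az":0.001},{"x":0.018,"y":0.001,"z":0.015,"ax":-0.002,"ay":0,"az":0.001},{"x":0.026,"y":0.001,"z":0.022,"ax":-0.002,"ay":0,"az":0.001},{"x":0.026,"y":0.001,"z":0.022,"ax":-0.002,"ay":0,"az":0.001}]'
python3 nx.py -.08 0 .063
python3 -m handwheel '[{"x":0.009,"y":0,"z":0.008,"ax":0,"ay":0,"az":0},{"x":0.017,"y":0,"z":0.014,"ax":0,"ay":0,"az":0},{"x":0.025,"y":0,"z":0.021,"ax":0,"ay":0,"az":0},{"x":0.033,"y":0,"z":0.028,"ax":0,"ay":0,"az":0},{"x":0.033,"y":0,"z":0.028,"ax":0,"ay":0,"az":0}]'
python3 nx.py -.08 0 .060 -.047 0 .06
```

```text
t: 21.05
eef_pos: [0.5842, 0.0833, 0.0645]
orientation: [[0.161, 0.977, 0.137], [0.746, -0.211, 0.632], [0.646, 0.0, -0.763]]
wrist_force: [0.2, 0.3, -2.8]
opening: 0.0132
grip_force: 58.7
scope frame tcp -0.1209 -0.0002 0.06446847711114205 joints [-29.9  41.8  47.4 114.6 -79.8  72.1  52.3] F [ 0.3 -0.2 -2.8]
shift [ 0.0303 -0.      0.0275] | 0.041 turn [-0.0014 -0.0028  0.002 ] 0.3
t: 21.55
eef_pos: [0.5935, 0.125, 0.0643]
orientation: [[0.161, 0.977, 0.137], [0.746, -0.212, 0.631], [0.646, 0.001, -0.763]]
wrist_force: [-0.1, -0.2, -3.1]
opening: 0.0134
grip_force: 58.7
scope frame tcp -0.0781 -0.0003 0.06431338078189264 joints [-33.5  41.4  46.4 114.4 -81.7  69.6  49.4] F [-0.2  0.  -3.1]
shift [-0.0042 -0.0003  0.0021] | 0.005 turn [-0.001  -0.0025  0.0017] 0.3
shift [ 0.0253 -0.      0.0212] | 0.033
```

```bash
python3 -m handwheel '[{"x":-0.002,"y":0,"z":0.002,"ax":0,"ay":0,"az":0},{"x":-0.003,"y":0,"z":0.003,"ax":0,"ay":0,"az":0},{"x":-0.003,"y":0,"z":0.003,"ax":0,"ay":0,"az":0}]'
python3 nx.py -.047 0 .06
python3 -m handwheel '[{"x":0.006,"y":0,"z":0.005,"ax":0,"ay":0,"az":0},{"x":0.012,"y":0,"z":0.01,"ax":0,"ay":0,"az":0},{"x":0.016,"y":0,"z":0.014,"ax":0,"ay":0,"az":0},{"x":0.02,"y":0,"z":0.017,"ax":0,"ay":0,"az":0},{"x":0.02,"y":0,"z":0.017,"ax":0,"ay":0,"az":0}]'
python3 nx.py -.047 0 .06; python3 see.py
```

```text
t: 21.85
eef_pos: [0.5933, 0.1205, 0.0595]
orientation: [[0.166, 0.976, 0.14], [0.747, -0.217, 0.628], [0.643, 0.0, -0.765]]
wrist_force: [-0.1, -0.1, -2.0]
opening: 0.0133
grip_force: 58.7
scope frame tcp -0.0826 -0.001 0.05946295765134377 joints [-33.1  41.8  46.3 114.5 -82.   69.5  49.8] F [-0.1  0.1 -2. ]
shift [ 0.0276 -0.0011  0.0225] | 0.036 turn [ 0.0012 -0.0006 -0.0011] 0.2
t: 22.35
eef_pos: [0.5992, 0.1489, 0.06]
orientation: [[0.162, 0.977, 0.138], [0.747, -0.213, 0.63], [0.645, 0.001, -0.764]]
wrist_force: [-0.4, 1.3, -3.9]
opening: 0.0134
grip_force: 58.8
scope frame tcp -0.0536 -0.0007 0.05999576092844379 joints [-35.2  41.6  45.5 114.  -83.1  68.   48. ] F [ 1.1  0.7 -3.9]
shift [ 0.005  -0.0007  0.0042] | 0.007 turn [-0.0001 -0.0019  0.001 ] 0.2
[-35.2  41.6  45.5 114.  -83.1  68.   48. ]
tcp in scope -0.05355708163666069 -0.0006927155980143986 underside est 0.025995760928443787
scene 0.75 [317. 190. 364. 213.] plate(scope mm) [array([-8. ,  3.4]), array([149.5,  79.6]), np.float64(0.5)] [[-80.7, -35.1, 30.6], [65.0, 34.6, 41.6]]
slopes [ 7.0000e-03 -6.0000e-03  3.5796e+01]
```

```bash
python3 -m handwheel '[{"x":0.001,"y":0,"z":0.003,"ax":0,"ay":0,"az":0},{"x":0.003,"y":0,"z":0.005,"ax":0,"ay":0,"az":0},{"x":0.003,"y":0,"z":0.005,"ax":0,"ay":0,"az":0}]'
python3 nx.py -.047 0 .059
python3 -m handwheel '[{"x":0.002,"y":0,"z":0.001,"ax":0,"ay":0,"az":0},{"x":0.002,"y":0,"z":0.001,"ax":0,"ay":0,"az":0}]'
python3 nx.py -.047 0 .059
```

```text
t: 22.85
eef_pos: [0.6006, 0.1495, 0.059]
orientation: [[0.166, 0.976, 0.142], [0.747, -0.218, 0.628], [0.643, 0.002, -0.766]]
wrist_force: [-2.6, -5.1, 5.8]
opening: 0.0134
grip_force: 60.2
scope frame tcp -0.0527 -0.002 0.059028926001614766 joints [-35.4  41.7  45.5 114.  -83.3  67.7  47.8] F [-5.6  1.4  5.8]
shift [ 0.0044 -0.002   0.0037] | 0.006 turn [ 0.0025 -0.0005 -0.001 ] 0.2
t: 23.05
eef_pos: [0.6013, 0.1536, 0.059]
orientation: [[0.165, 0.976, 0.141], [0.747, -0.217, 0.629], [0.644, 0.002, -0.765]]
wrist_force: [-0.6, -3.5, 2.3]
opening: 0.0136
grip_force: 59.6
scope frame tcp -0.0486 -0.0018 0.05903072067967482 joints [-35.6  41.7  45.3 113.9 -83.4  67.6  47.6] F [-3.5 -0.2  2.3]
shift [ 0.0012 -0.0018  0.001 ] | 0.002 turn [ 0.002  -0.0012 -0.0006] 0.2
```

```bash
for i in 1; do python3 -m handwheel '[{"x":0.0015,"y":0,"z":0.001,"ax":0,"ay":0,"az":0},{"x":0.0015,"y":0,"z":0.001,"ax":0,"ay":0,"az":0}]' | grep -E "eef|wrist"; done
python3 -m handwheel '[{"x":0.0015,"y":0,"z":0.001,"ax":0,"ay":0,"az":0},{"x":0.0015,"y":0,"z":0.001,"ax":0,"ay":0,"az":0}]' | grep -E "eef|wrist"
python3 -m handwheel '[{"x":0.0015,"y":0,"z":0.001,"ax":0,"ay":0,"az":0},{"x":0.0015,"y":0,"z":0.001,"ax":0,"ay":0,"az":0}]' | grep -E "eef|wrist"
python3 nx.py -.047 0 .059;python3 see.py
```

```text
eef_pos: [0.6017, 0.155, 0.059]
wrist_force: [-1.7, -4.5, 2.3]
eef_pos: [0.6018, 0.155, 0.059]
wrist_force: [-3.4, -8.7, 5.1]
eef_pos: [0.6018, 0.155, 0.059]
wrist_force: [-4.8, -10.3, 4.1]
scope frame tcp -0.0471 -0.0019 0.0589870742599382 joints [-36.   41.6  45.4 113.9 -83.4  67.2  47.2] F [-11.1   2.4   4.1]
shift [ 0.0001 -0.0019  0.    ] | 0.002 turn [ 0.0031  0.0019 -0.0018] 0.4
[-36.   41.6  45.4 113.9 -83.4  67.2  47.2]
tcp in scope -0.04706585076458438 -0.0019483891508514193 underside est 0.0249870742599382
scene 0.62 [320. 190. 368. 214.] plate(scope mm) [array([ 0.1, -1.2]), array([152.6,  71.7]), np.float64(3.6)] [[-74.1, -35.5, 30.0], [74.0, 30.1, 40.7]]
slopes [ 1.1000e-02 -8.0000e-03  3.4908e+01]
```

```bash
python3 -m handwheel '[{"x":0,"y":0,"z":0,"ax":0,"ay":0,"az":0},{"x":0,"y":0,"z":0,"ax":0,"ay":0,"az":0},{"x":0,"y":0,"z":0,"ax":0,"ay":0,"az":0},{"x":0,"y":0,"z":0,"ax":0,"ay":0,"az":0},{"x":0,"y":0,"z":0,"ax":0,"ay":0,"az":0},{"x":0,"y":0,"z":0,"ax":0,"ay":0,"az":0}]' 0
python3 -m handwheel '[{"x":0,"y":0,"z":-0.02,"ax":0,"ay":0,"az":0},{"x":-0.01,"y":0,"z":-0.05,"ax":0,"ay":0,"az":0},{"x":-0.03,"y":0,"z":-0.09,"ax":0,"ay":0,"az":0},{"x":-0.06,"y":0,"z":-0.13,"ax":0,"ay":0,"az":0},{"x":-0.09,"y":0,"z":-0.17,"ax":0,"ay":0,"az":0},{"x":-0.11,"y":0,"z":-0.2,"ax":0,"ay":0,"az":0},{"x":-0.11,"y":0,"z":-0.2,"ax":0,"ay":0,"az":0}]'
python3 see.py end; python3 - <<'E'
from h import *
sx,sy,_=lean(77.6,40); O=np.array([.61,.2014,0])
for c in ["top","scene"]:
    p=vision.read_camera(c); P=pts(p); x,y,z=P.T
    Q=P[(x>.54)&(x<.66)&(y>.1)&(y<.2)&(z>.075)&(z<.1)]; m=np.array(cv2.minAreaRect((Q[:,:2]*1000).astype(np.float32))[0])/1000-O[:2]
    print(c,len(Q),"fin in scope",m@sx[:2],m@sy[:2],np.percentile(Q[:,2],95))
a=cv2.imread('pics/end_top.png')[110:270,90:390]; b=cv2.imread('pics/end_scene.png')[110:265,110:420]
cv2.imwrite('pics/end.png',np.vstack([cv2.resize(a,(560,300),interpolation=2),cv2.resize(b,(560,280),interpolation=2)]))
E
```

```text
t: 24.45
eef_pos: [0.602, 0.1604, 0.0591]
orientation: [[0.164, 0.977, 0.139], [0.747, -0.215, 0.629], [0.645, 0.001, -0.765]]
wrist_force: [0.6, -0.5, -0.5]
opening: 0.0852
grip_force: 0.0
t: 25.15
eef_pos: [0.556, -0.0561, 0.1428]
orientation: [[0.171, 0.974, 0.149], [0.749, -0.227, 0.623], [0.64, 0.005, -0.768]]
wrist_force: [-1.2, -0.3, 1.1]
opening: 0.0857
grip_force: 0.0
[-20.5  37.   55.1 111.6 -67.9  82.   53.6]
tcp in scope -0.26313219473788635 -0.0025410155130806585 underside est 0.10878739617804001
top 30 fin in scope -0.06174873850685983 -0.0016247466763230239 0.08995828248404214
scene 54 fin in scope -0.03731414670307893 -0.008969836145933456 0.08828865959713872
```

View pics/end.png

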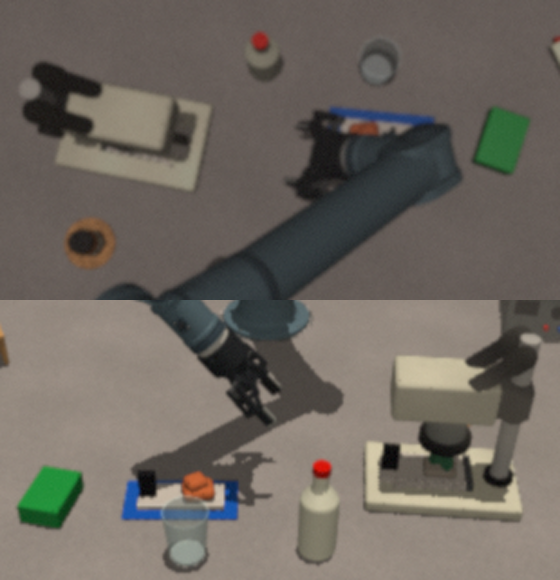

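```bash
python3 - <<'E'
from h import *
sx,sy,_=lean(77.6,40); O=np.array([.61,.2014,0])
for c in ["top","scene"]:
    p=vision.read_camera(c); P=pts(p); D=P-O; L=np.c_[D@sx,D@sy,P[:,2]]*1000
    F=L[(abs(L[:,0]+60)<40)&(abs(L[:,1])<16)&(L[:,2]>76)&(L[:,2]<98)]
    print(c,len(F),"fin",np.percentile(F,[2,50,98],axis=0).round(1).tolist(),cv2.minAreaRect(F[:,:2].astype(np.float32)))
    r=spotter.silhouettes("carrier_green",p)
    if r and r[0]["conf"]>.4:
        d=pts(p,r[0]["mask"])-O; l=np.c_[d@sx,d@sy,d[:,2]]*1000; T=l[(l[:,2]>30)&(l[:,2]<41)]
        print(c,r[0]["conf"],r[0]["extent"],"plate",np.percentile(T,[1,99],axis=0).round(1).tolist(),np.linalg.lstsq(np.c_[T[:,:2],np.ones(len(T))],T[:,2],rcond=None)[0].round(3))
E
```

```text
top 29 fin [[-72.5, -7.7, 77.5], [-60.8, -1.7, 86.8], [-52.7, 4.9, 92.7]] ((-62.429595947265625, -1.9420504570007324), (20.466440200805664, 13.243081092834473), 1.6552802324295044)
scene 49 fin [[-72.2, -15.1, 76.2], [-56.8, -7.0, 84.2], [-43.8, 3.6, 88.3]] ((-57.89400863647461, -6.284222602844238), (29.035356521606445, 19.34528923034668), 1.6938868761062622)
scene 0.91 [323.3, 190.9, 366.4, 214.1] plate [[-74.0, -35.4, 30.4], [72.8, 27.0, 40.1]] [ 5.0000e-03 -1.1000e-02  3.4991e+01]
```

```bash
python3 -c "
from plant import job
print(job.finish_job())"
```

```text
the job is handed in; nothing more can be done
None
```

I handed the job in at about 25 s of the 72 s allowed, with no verdict returned. The last camera checks put the jar about 5 mm off the coaster's centre, the red carrier flat and lengthwise within about 2 mm of the mat's centre, and the green carrier let go in the channel within about 1 mm of home, about 2 mm off the middle; the bottle, beaker and box looked undisturbed.

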